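Clamp the board and pull-test its terminal plug

TASK

Do the plug pull test on the sloping bench tester. First tighten the black clamp knob over the circuit board clockwise until it clicks over and stays there; then draw the spring gauge out by its D-shaped handle until the pointer stands between the two fingers of the limit clip, hold it steady there for about two seconds without ever going past the clip, and ease the gauge back home without letting it fly back. Do not shift the limit clip, and leave the other things on the bench as they are.

Things in the scene. Friction and masses are not known exactly. Their poses are not given: they have to be found in the camera images.
- tester: Bench pull tester, fixed: cream metal stand 200 x 420 mm under a sloping aluminium bed, its high back towards the robot. Origin under its middle on the bench; x points out of its back (to the robot), y to the robot's right, z up. On the bed from +y to -y: clamp bridge with the knob above a circuit board, barrel-shaped spring gauge on a rail, its D-handle; a white scale lies up-slope of the barrel.
- bed: Middle of the bed's top surface, 75 mm above the tester's origin. Bed 190 (x) x 430 (y) mm. Axes: x up the slope, towards the robot; y along the gauge, from the D-handle to the knob (to the robot's right); z square to the bed, leaning 25 degrees from vertical away from the robot. All parts listed below have these axes, except the knob.
- knob_grip (a point): On the clamp knob's axis at gripping height, 144 mm off the bed. The black knob is a straight wing 66 x 16 mm, 32 mm tall, on a round skirt 46 mm wide; this point is 9 mm under the wing's top, 22 mm over the skirt. Axes turn with the knob: x along the wing, y across, z out along the knob's axis, square to the bed. Nothing near it is higher than the skirt.
- clamp (a joint): Clamp knob angle, rad, growing clockwise seen from above the knob; range 0 to 1.45, starts at 0 to 0.3. Turns easily at first, stiffly (about 0.4 N m) from 0.5 up to a ridge at 1.0, then clicks over by itself, up to its stop at 1.45, and stays; let go before the ridge it creeps back or stops there, not clicked.
- handle (a point): Middle of the cross bar of the gauge's D-handle: rubber-covered round bar 18 mm thick, 70 mm long, lying along the bed's x, 50 mm off the bed. The steel D is 94 mm wide; the free gap from bar to barrel is 53 mm; outside (-y) is clear. Under it only the gauge's rail, 20 mm wide and 12 to 18 mm high, ending 53 mm outside the resting bar. Moves with the gauge along the bed's -y.
- gauge (a joint): How far the gauge is drawn out, m: 0 is home at its stop; grows as barrel, handle and pointer move together along the bed's -y (to the robot's left, away from the knob); range 0 to 0.090. A spring pulls it home with 2 N plus 160 N per metre drawn; let go, it flies back.
- pointer (a point): Tip of the gauge's black pointer, a straight bar 3 mm thick that reaches from the barrel up the slope over the white scale (black lines every 5 mm). Moves with the gauge.
- clip_window (a point): Middle of the window of the limit clip: a dark steel slide 24 mm wide on the scale's up-slope edge with two thin fingers reaching over the scale towards the barrel, 8.5 mm either side of this point along y (14 mm free between them). The pointer's tip passes just under the fingers and meets this point when in the middle of the window.
- clip (a joint): Place of the limit clip along the scale, m, measured like gauge: the pointer is in the middle of the window when gauge equals clip. Starts at 0.035 to 0.070; held by friction.
- bottle: White plastic bottle with a black cap, 64 mm in diameter, 170 mm tall, loose, upright; origin under its base. Leave it alone.
- plug_bin: Open black bin of spare green plugs, 130 x 100 x 55 mm, loose; origin under its middle. Leave it alone.
- screwdriver: Loose screwdriver with a black handle, 190 mm long, lying flat. Leave it alone.
- board_tray: Black tray with six circuit boards, 300 x 230 x 24 mm, loose; origin under its middle. Leave it alone.

How it is judged:
By the outcome, as a careful person would: the job done as asked, in the order asked, and still so for the second after the job is handed in, with the robot touching nothing.
It also fails if it takes over 58 s, if anything falls off the work surface, if the arm or the gripper's body presses on something with over 40 N, if the wrist force passes 120 N, or if a joint passes its speed limit or range.

ROBOT

A 6-joint arm with a two-finger parallel gripper is mounted at the origin on the work surface. World frame = base frame: x ahead of the robot, y to its left, z up, the work surface at z = 0. Lengths are in m, angles in degrees, forces in N, time in s.
With the tool pointing down it reaches from about 0.3 to 0.75 m from the base axis. Payload 8.5 kg.
Tool frame: the origin (TCP) lies at the very end of the fingers, on their centre line; the grasp point (between the pads) lies 19 mm behind it; z points along the fingers, y is the line along which they close (so a half turn about z gives the same grasp; the last joint's range is limited). The gripper opens to 85 mm and grips with 20 to 120 N. Pads are 22 mm wide; open, the fingers measure 114 mm over their backs; the gripper's body (76 mm by 85 mm) begins 54 mm behind the grasp point. The pads swing forward as they close: fully open they stand 13 mm farther back than shut.
Start: joints at [-12.336, 21.807, 74.336, -0, 83.858, -12.336], TCP at [0.55, 0, 0.231] pointing down, gripper open.
Joint ranges: [-178.18, 178.18], [-50.72, 133.34], [12.68, 142.11], [-81.47, 261.47], [9.98, 163.14], [-165.26, 165.26]. Speed limits (degrees/s): [136.94, 136.94, 180, 180, 180, 180].

INTERFACE

Orientations are given as a 3x3 rotation matrix whose columns are the frame's x, y, z axes.
In Python, from rig import env, imaging gives the robot as it stands. The module is installed in compiled form; this text tells all that it offers.
- The arm moves only by the tool arm_command, never from a script. Its arguments are lists of equal length, an entry for each row: "turn": the turn, a rotation vector about the tool's x, y, z in units of 5 degrees (1.0 is 5 degrees), a list of three; "xyz": the shift along the tool's x, y, z in units of 50 mm (1.0 is 50 mm), a list of three; "claw": the finger opening in mm, from 0 to 85.4. A call has 1 to 12 rows; each row shifts and turns the commanded pose from where the row before left it, along the tool's axes as they then stand; what a row does not reach is not made up. A row lasts 1/10 s, in which the tool goes at most 50 mm and 8.59 degrees, less where a joint would pass 70% of its speed; a pose out of reach is approached as far as the arm can. A call is refused whole if a number of a shift passes 1 or a number of a turn 1, either way. A call with a gripper value outside its range is refused whole. The fingers move at their own pace and stop on an object; "squeeze" is the grip in N (left out, the last holds). Time passes only in rows, so rows that do not move let the fingers close. It gives the time, the measured TCP pose, the force, the opening and the grip force at its end, in the units of the state.
- env.observe(): the state, without advancing time (a new reading comes with each control period).
- imaging.get_image(name): name is "scene" or "side" or "wrist"; returns (picture, depth): 400x640x3 uint8, blue, green, red; 400x640 float32, m along the optical axis (not along the pixel's ray), 0 where there is no reading.
- imaging.camera_info(name): a dict with "camera_matrix" (3x3 intrinsics, pixels), "rvec" (rotation vector, rad) and "tvec" (3), from world to camera coordinates, as OpenCV has them. Camera axes: x right, y down, z forward; pixel columns grow to the right and rows downward; lengths in m; the calibration is good to about 2 mm. A picture is of the moment at which its call begins: read the wrist's pose just before it. camera_info takes no time and is no camera call; for the wrist camera it gives the pose at the moment of the call.
- env.close_job(): hands the job in; it is judged then, once.
The state is a dict: "time_s": time; "q": joint angles; "qvel": joint speeds; "joint_efforts": joint torques, N m; "position": TCP position; "tool_rot": TCP orientation; "ft_force": force on the tool from outside, world axes, zero at the start; "wrist_torque": the same for the moment, N m; "grip_width": finger opening in m; "gripper_force": force on a finger pad.
Only numpy, scipy, OpenCV 4.12 (cv2) and the standard library are available. Lean on these libraries where they do the work, as an engineer would, in place of code of your own. Each camera call takes 0.05 s, during which the arm holds its last target. There are 200 camera calls.

## Working session

There is one attempt and no reset: what is moved stays moved. The work goes in short steps, Python scripts to look and compute and a tool call to move; the robot and the scene stay as the last step left them, time stands still between calls to the robot, and variables do not carry over. Pictures are saved under pics/ and viewed, at most 13 in all, crops included, and the job is handed in when it is done.

Besides the shell and the picture viewer there is one more tool, called after "Emit:" as name(argument=value, ...) on one line, values as JSON. arm_command: Moves the arm, as the interface text tells. Its arguments: {"type":"object","properties":{"turn":{"type":"array"},"xyz":{"type":"array"},"claw":{"type":"array"},"squeeze":{"type":"number"}},"required":["turn","xyz","claw"]}

```bash
mkdir -p pics; cat > h.py <<'E'
import numpy as np, cv2
from rig import env, imaging
def cam(n):
    c=imaging.camera_info(n); R=cv2.Rodrigues(np.array(c["rvec"],float))[0]; return np.array(c["camera_matrix"]),R,np.array(c["tvec"],float).ravel()
def cloud(n,d,C=None):
    K,R,t=C or cam(n); v,u=np.mgrid[0:400,0:640]
    p=np.stack([(u-K[0,2])/K[0,0]*d,(v-K[1,2])/K[1,1]*d,d],-1); return (p-t)@R
def ray(C,u,v):
    K,R,t=C; r=np.array([(u-K[0,2])/K[0,0],(v-K[1,2])/K[1,1],1.])@R; return -R.T@t,r
def proj(C,p):
    K,R,t=C; q=K@(R@np.asarray(p)+t); return q[:2]/q[2]
E
python3 - <<'E'
from h import *
for n in("scene","side","wrist"):
    C=cam(n); im,d=imaging.get_image(n); cv2.imwrite(f"pics/{n}0.png",im); np.savez(f"{n}0.npz",im=im,d=d,K=C[0],R=C[1],t=C[2])
    print(n,-C[1].T@C[2],C[0][0,0],(d>0).mean())
s=env.observe(); print(s["time_s"],s["position"],s["tool_rot"],s["ft_force"])
E
```

```text
scene [ 1.46417792 -0.66684242  0.89618041] 370.672156350529 0.9829765625
side [ 0.39678611 -1.01463074  1.25168493] 393.90254560324377 0.99595703125
wrist [0.54950066 0.0795219  0.37414249] 275.8681268641559 0.99598828125
0.15 [5.49798111e-01 4.46507593e-05 2.30866299e-01] [[ 1.51513634e-05  9.99999451e-01 -1.04768249e-03]
 [ 9.99999964e-01 -1.48711797e-05  2.67439218e-04]
 [ 2.67423490e-04 -1.04768651e-03 -9.99999415e-01]] [ 0.53562987 -0.8938401  -0.67376984]
```

View pics/scene0.png

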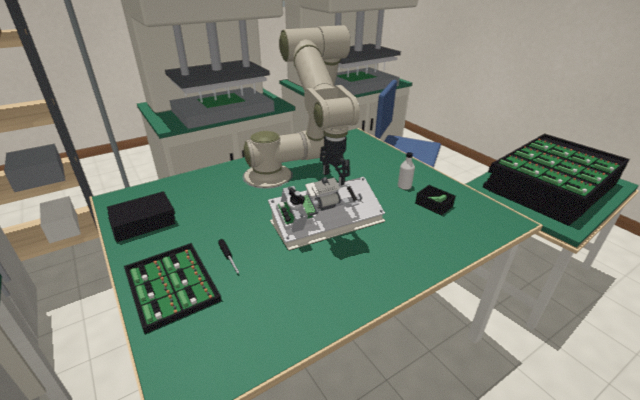

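View pics/side0.png

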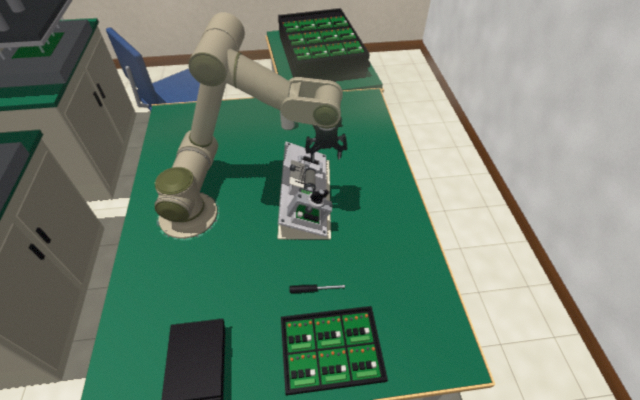

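View pics/wrist0.png

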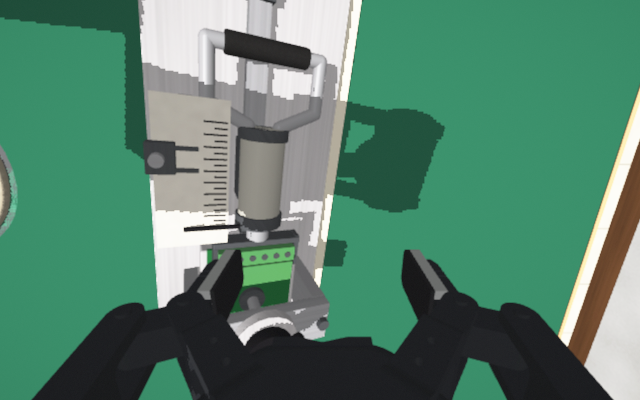

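The wrist view shows the D-handle bar at about (267,48), the clip at (170,158) with its fingers at v≈149 and 170, the pointer at (210,228), and the knob hidden near (262,340). The side view shows the knob at about (318,196), and in the scene view it is near (296,196).

```bash
cat >> h.py <<'E'
def ld(n):
    z=np.load(n+".npz"); return z["im"],z["d"],(z["K"],z["R"],z["t"])
E
python3 - <<'E'
from h import *
im,d,C=ld("wrist0"); P=cloud("wrist",d,C); hsv=cv2.cvtColor(im,cv2.COLOR_BGR2HSV)
# bed plane: RANSAC over non-green pixels in the upper part, with height 0.03..0.14
g=(hsv[...,1]<60)&(d>0)&(P[...,2]>0.03)&(P[...,2]<0.13)
g[240:]=0; g[:,:130]=0; g[:,380:]=0
X=P[g]; rng=np.random.default_rng(0); best=0
for _ in range(500):
    a,b,c=X[rng.choice(len(X),3,False)]; n=np.cross(b-a,c-a); l=np.linalg.norm(n)
    if l<1e-6: continue
    n/=l; n*=np.sign(n[2])
    if abs(np.degrees(np.arccos(n[2]))-25)>5: continue
    k=abs((X-a)@n)<0.0015
    if k.sum()>best: best=k.sum(); B=k
Y=X[B]; m=Y.mean(0); n=np.linalg.svd(Y-m,full_matrices=False)[2][2]; n*=np.sign(n[2])
print("plane",best,m,n,"tilt",np.degrees(np.arccos(n[2])),"yaw of n",np.degrees(np.arctan2(n[1],n[0])), "off",(abs((Y-m)@n)).mean())
# rubber bar
k=(hsv[...,2]<60); k[:25]=0;k[72:]=0;k[:,:218]=0;k[:,318:]=0
Q=P[k&(d>0)]; h=(Q-m)@n; print("bar h pct",np.percentile(h,[5,50,95])); Q=Q[h>0.045]
a=np.linalg.svd(Q-Q.mean(0),full_matrices=False)[2][0]; a*=-np.sign(a[0]); s=(Q-Q.mean(0))@a
print("bar",Q.mean(0),a,"yaw",np.degrees(np.arctan2(-a[1],-a[0])),s.min(),s.max())
uv=np.argwhere(k)[:,::-1].astype(np.float32); print(cv2.minAreaRect(uv))
w,dw,_=ld("side0"); s_,_,_=ld("scene0")
A=cv2.resize(w[140:250,260:350],None,fx=5,fy=5,interpolation=cv2.INTER_CUBIC)
B2=cv2.resize(s_[165:255,260:350],None,fx=4,fy=5.5*1.0,interpolation=cv2.INTER_CUBIC)
B2=cv2.resize(B2,(350,550)); cv2.imwrite("pics/crop.png",np.hstack([A,B2]))
E
```

```text
plane 19915 [0.48724727 0.09417042 0.0721781 ] [ 0.41987361 -0.05291072  0.90603896] tilt 25.036420393546 yaw of n -7.182316461185549 off 0.0005330077335031101
bar h pct [0.05372356 0.05759162 0.05944577]
bar [0.50508959 0.12390677 0.12876201] [-0.90026516  0.11500495  0.41987678] yaw -7.2798569442596905 -0.037270844247675496 0.03201108313154671
((266.3707275390625, 49.93658447265625), (89.25940704345703, 23.886316299438477), 12.094757080078125)
```

View pics/crop.png

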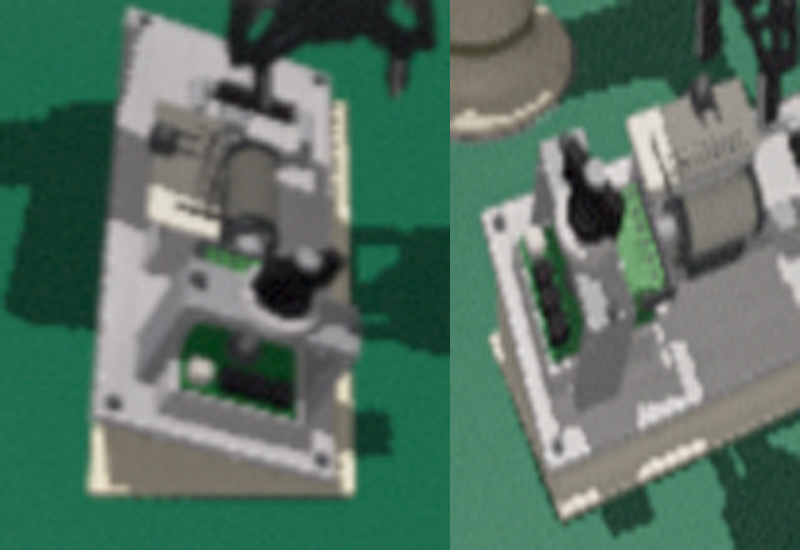

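The crop shows the knob's black wing at side crop (300,280), roughly along the bed's slope. It is also visible in the scene crop at (590,190). Next I'll measure it by depth in the bed frame.

```bash
cat >> h.py <<'E'
# bed axes; origin later on
yaw=np.radians(-7.2); tl=np.radians(25)
bz=np.array([np.sin(tl)*np.cos(yaw),np.sin(tl)*np.sin(yaw),np.cos(tl)])
by=np.array([np.sin(yaw),-np.cos(yaw),0]); bx=np.cross(by,bz)
Rb=np.stack([bx,by,bz],1); O=np.array([0.48724727,0.09417042,0.0721781])
tobed=lambda p:(p-O)@Rb
E
python3 - <<'E'
from h import *
print(Rb)
for n,(r0,r1,c0,c1) in (("side0",(180,215,295,335)),("scene0",(180,220,270,320))):
    im,d,C=ld(n); P=tobed(cloud("",d,C)); v=im.max(2)
    w=np.zeros(v.shape,bool); w[r0:r1,c0:c1]=1
    k=w&(v<60)&(P[...,2]>0.12)&(P[...,2]<0.17)
    X=P[k]; print(n,k.sum(),np.percentile(X,[0,5,50,95,100],axis=0).round(4).tolist())
    T=X[X[:,2]>0.148] ; 
    for z in (0.125,0.135,0.143,0.148):
        T=X[X[:,2]>z][:,:2]
        if len(T)>5:
            (c,s,a)=cv2.minAreaRect(T.astype(np.float32)*1000); print(z,len(T),T.mean(0).round(4),np.round(c),np.round(s),a, np.linalg.svd(T-T.mean(0))[2][0])
im,d,C=ld("wrist0"); P=tobed(cloud("",d,C))
bar=np.array([0.50508959,0.12390677,0.12876201]); print("bar",tobed(bar))
E
```

```text
[[-0.89916128 -0.12533323  0.41928579]
 [ 0.11359049 -0.9921147  -0.05296811]
 [ 0.42261826  0.          0.90630779]]
side0 125 [[-0.0209, 0.2029, 0.12], [-0.0143, 0.2114, 0.1217], [0.0108, 0.228, 0.1403], [0.036, 0.2387, 0.1552], [0.0381, 0.2406, 0.1574]]
0.125 102 [0.0117 0.2262] [  8. 226.] [66. 26.] 24.82489585876465 [0.90789477 0.41919815]
0.135 73 [0.0127 0.2255] [ 10. 220.] [66. 16.] 27.767675399780273 [0.90382378 0.42790488]
0.143 52 [0.0133 0.2252] [ 12. 221.] [59. 16.] 27.839176177978516 [0.90053069 0.43479246]
0.148 41 [0.014  0.2248] [ 11. 221.] [58. 16.] 27.839176177978516 [0.89587322 0.44430977]
scene0 122 [[-0.0236, 0.2043, 0.12], [-0.0205, 0.2088, 0.1212], [-0.0011, 0.2256, 0.1361], [0.0277, 0.2368, 0.1549], [0.0315, 0.2399, 0.1563]]
0.125 90 [0.0021 0.2223] [  1. 226.] [60. 23.] 31.880186080932617 [-0.87994398 -0.47507745]
0.135 62 [0.0024 0.2219] [  4. 221.] [60. 12.] 31.880186080932617 [-0.88232668 -0.47063747]
0.143 46 [0.0028 0.2216] [  4. 221.] [60. 12.] 31.880186080932617 [-0.88412979 -0.46724138]
0.148 27 [0.0019 0.2199] [  4. 221.] [60. 12.] 31.880186080932617 [-0.88673355 -0.46228088]
bar [ 0.01124804 -0.03173811  0.05718839]
```

```bash
cat >> h.py <<'E'
from scipy.spatial.transform import Rotation as Ro
def toolR(a):  # tool z=-bz, closing axis (tool y) at bed angle a deg
    a=np.radians(a); y=Rb@np.array([np.cos(a),np.sin(a),0]); return np.stack([np.cross(y,-bz),y,-bz],1)
toworld=lambda p:O+Rb@np.asarray(p,float)
def plan(R1,p1):
    s=env.observe(); R0=np.array(s["tool_rot"]); p0=np.array(s["position"])
    w=Ro.from_matrix(R0.T@R1).as_rotvec(degrees=True); d=p1-p0
    print("t",round(s["time_s"],2),"q",np.round(s["q"],1),"pos bed",tobed(p0).round(4),"world",p0.round(4))
    print("turn deg",w.round(2),"/5:",(w/5).round(3)," shift/50 start axes",(R0.T@d/.05).round(3)," end axes",(R1.T@d/.05).round(3))
    print("F tool",(R0.T@np.array(s["ft_force"])).round(1),"T",np.round(s["wrist_torque"],2),"grip",s["grip_width"],s["gripper_force"])
E
python3 - <<'E'
from h import *
print(toworld([.006,.221,.144]))
R1=toolR(299); print(R1)
plan(R1,toworld([.006,.221,.144+.07]))
E
```

```text
[ 0.51453081 -0.13203279  0.20522213]
[[-0.84718693 -0.32630312 -0.41928579]
 [-0.38163827  0.92279283  0.05296811]
 [ 0.36963026  0.2048894  -0.90630779]]
t 0.15 q [-12.3  21.8  74.4   0.   83.9 -12.3] pos bed [1.00e-04 8.55e-02 1.75e-01] world [0.5498 0.     0.2309]
turn deg [  13.27   26.14 -109.77] /5: [  2.654   5.228 -21.955]  shift/50 start axes [-2.716 -0.119 -0.757]  end axes [ 1.416 -2.313 -0.779]
F tool [-0.9  0.5  0.7] T [-0.02  0.03 -0.04] grip 0.08506092719266098 0.0
```

Emit:
arm_command(turn=[[0, 0, 0], [0, 0, 0], [0, 0, 0], [0, 0, 0], [0.12, 0.238, -1], [0.12, 0.238, -1], [0.12, 0.238, -1], [0.12, 0.238, -1], [0.12, 0.238, -1], [0.12, 0.238, -1], [0.12, 0.238, -1], [0.12, 0.238, -1]], xyz=[[0, 0, -0.76], [-0.9, 0, 0], [-0.9, 0, 0], [-0.9, 0, 0], [0, 0, 0], [0, 0, 0], [0, 0, 0], [0, 0, 0], [0, 0, 0], [0, 0, 0], [0, 0, 0], [0, 0, 0]], claw=[85, 85, 85, 85, 85, 85, 85, 85, 85, 85, 85, 85])

```text
time_s: 1.35
position: [0.5499, -0.135, 0.269]
tool_rot: [[-0.635, 0.761, -0.134], [0.751, 0.648, 0.125], [0.182, -0.021, -0.983]]
ft_force: [0.6, -0.0, 0.0]
grip_width: 0.085
gripper_force: 0.0
```

Emit:
arm_command(turn=[[0.12, 0.238, -1], [0.12, 0.238, -1], [0.12, 0.238, -1], [0.12, 0.238, -1], [0.12, 0.238, -1], [0.12, 0.238, -1], [0.12, 0.238, -1], [0.12, 0.238, -1], [0.12, 0.238, -1], [0.12, 0.238, -1], [0.12, 0.238, -1], [0.12, 0.238, -1]], xyz=[[0, 0, 0], [0, 0, 0], [0, 0, 0], [0, 0, 0], [0, 0, 0], [0, 0, 0], [0, 0, 0], [0, 0, 0], [0, 0, 0], [0, 0, 0], [0, 0, 0], [0, 0, 0]], claw=[85, 85, 85, 85, 85, 85, 85, 85, 85, 85, 85, 85])

```text
time_s: 2.55
position: [0.55, -0.135, 0.2689]
tool_rot: [[-0.906, -0.171, -0.388], [-0.22, 0.972, 0.085], [0.363, 0.163, -0.918]]
ft_force: [-0.5, 0.1, 0.1]
grip_width: 0.0851
gripper_force: 0.0
```

Emit:
arm_command(turn=[[0.12, 0.238, -1], [0.12, 0.238, -1], [0, 0, 0], [0, 0, 0]], xyz=[[0, 0, 0], [0, 0, 0], [0, 0, 0], [0, 0, 0]], claw=[85, 85, 85, 85])

```text
time_s: 2.95
position: [0.55, -0.1349, 0.2691]
tool_rot: [[-0.847, -0.328, -0.418], [-0.383, 0.922, 0.054], [0.368, 0.206, -0.907]]
ft_force: [-0.2, -0.8, -0.4]
grip_width: 0.085
gripper_force: 0.0
```

```bash
python3 - <<'E'
from h import *
plan(toolR(299),toworld([.006,.221,.144+.07]))
n="wrist";C=cam(n); im,d=imaging.get_image(n); cv2.imwrite("pics/wrist1.png",im); np.savez("wrist1.npz",im=im,d=d,K=C[0],R=C[1],t=C[2])
P=tobed(cloud("",d,C)); v=im.max(2)
k=(v<70)&(P[...,2]>.148)&(P[...,2]<.16)&(abs(P[...,0]-.006)<.05)&(abs(P[...,1]-.221)<.05)
T=P[k]; print(k.sum(),T.mean(0),cv2.minAreaRect(T[:,:2].astype(np.float32)*1000),np.percentile(T[:,2],[5,50,95]))
E
```

```text
t 2.95 q [ -22.8   34.6   50.    -7.4  119.3 -136.9] pos bed [0.0008 0.2194 0.2169] world [ 0.55   -0.1349  0.2691]
turn deg [0.   0.08 0.11] /5: [0.    0.016 0.022]  shift/50 start axes [0.107 0.024 0.058]  end axes [0.107 0.024 0.058]
F tool [ 0.4 -0.7  0.4] T [-0.04 -0.21  0.05] grip 0.08497514779739408 0.0
1034 [0.01233877 0.21955264 0.15232234] ((9.502145767211914, 218.0714569091797), (63.52985763549805, 16.01904296875), 27.818567276000977) [0.15015483 0.1524869  0.15379077]
```

View pics/wrist1.png

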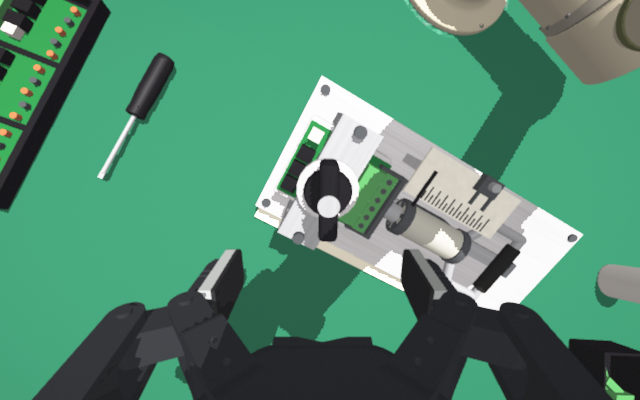

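The wrist view shows the wing standing upright in the picture from (328,160) to (328,240), with a light disc at (328,207) and the skirt ring centred near (327,188). The two jaws straddle it, so the closing direction is right.

```bash
python3 - <<'E'
from h import *
im,d,C=ld("wrist1"); P=tobed(cloud("",d,C))
for r in range(150,250,5): print(r,P[r,328].round(4),im[r,328])
for c in range(305,352,5): print(c,P[207,c].round(4),im[207,c].max())
# skirt ring: light pixels at h~.122
k=(im.max(2)>130)&(abs(P[...,0]-.006)<.035)&(abs(P[...,1]-.221)<.035)&(P[...,2]>.115)&(P[...,2]<.13)
print(k.sum(), cv2.minEnclosingCircle(P[k][:,:2].astype(np.float32)*1000))
E
```

```text
150 [0.0407 0.2344 0.0977] [243 241 241]
155 [0.0366 0.232  0.0975] [240 238 239]
160 [0.0372 0.2331 0.13  ] [40 37 39]
165 [0.0366 0.2332 0.1491] [47 42 45]
170 [0.0339 0.2318 0.1533] [50 47 49]
175 [0.0303 0.2297 0.1522] [50 47 49]
180 [0.0271 0.2279 0.1533] [50 46 48]
185 [0.0235 0.2259 0.1531] [50 47 48]
190 [0.0199 0.2238 0.1527] [52 48 50]
195 [0.0165 0.2219 0.1532] [147 145 145]
200 [0.0135 0.2203 0.1555] [235 233 233]
205 [0.0099 0.2182 0.1554] [236 233 233]
210 [0.0059 0.2159 0.1542] [235 233 233]
215 [0.0025 0.214  0.1552] [235 233 233]
220 [-0.0019  0.2115  0.1531] [49 44 47]
225 [-0.0058  0.2092  0.1529] [50 45 48]
230 [-0.0096  0.2071  0.1531] [43 39 42]
235 [-0.0137  0.2048  0.1527] [33 30 31]
240 [-0.018   0.2023  0.152 ] [31 28 30]
245 [-0.1001  0.1518 -0.0231] [188 206 214]
305 [-0.0162  0.2279  0.1099] 182
310 [-0.0097  0.2253  0.122 ] 63
315 [-0.0073  0.2214  0.1225] 34
320 [0.005  0.2227 0.1542] 237
325 [0.0069 0.2193 0.1542] 236
330 [0.0093 0.2161 0.1557] 235
335 [0.0111 0.2126 0.1553] 239
340 [0.0037 0.2014 0.1223] 145
345 [0.0061 0.1975 0.1229] 101
350 [0.0047 0.1898 0.1091] 182
39 ((13.699345588684082, 220.04701232910156), 26.2154541015625)
```

Emit:
arm_command(turn=[[0, 0, -0.2], [0, 0, 0], [0, 0, 0], [0, 0, 0], [0, 0, 0], [0, 0, 0], [0, 0, 0]], xyz=[[0.125, 0.113, 0], [0, 0, 0.4], [0, 0, 0.4], [0, 0, 0.4], [0, 0, 0.38], [0, 0, 0.2], [0, 0, 0]], claw=[85, 60, 50, 45, 45, 45, 45], squeeze=60)

```text
time_s: 3.7
position: [0.5049, -0.1273, 0.1918]
tool_rot: [[-0.84, -0.344, -0.419], [-0.401, 0.914, 0.054], [0.365, 0.213, -0.906]]
ft_force: [-0.1, -0.7, -0.2]
grip_width: 0.0449
gripper_force: 0.0
```

Emit:
arm_command(turn=[[0, 0, 0], [0, 0, 0], [0, 0, 0], [0, 0, 0], [0, 0, 0], [0, 0, 0], [0, 0, 0]], xyz=[[0, 0, 0], [0, 0, 0], [0, 0, 0], [0, 0, 0], [0, 0, 0], [0, 0, 0], [0, 0, 0]], claw=[5, 5, 5, 5, 5, 5, 5])

```text
time_s: 4.4
position: [0.5065, -0.1279, 0.1929]
tool_rot: [[-0.842, -0.345, -0.415], [-0.401, 0.915, 0.052], [0.362, 0.21, -0.908]]
ft_force: [4.7, -1.9, 5.9]
grip_width: 0.0148
gripper_force: 60.2
```

```bash
python3 - <<'E'
from h import *
plan(toolR(298),toworld([.009,.2175,.128]))
E
```

```text
t 4.4 q [ -23.7   32.4   66.6   -7.1  104.7 -137.1] pos bed [0.0085 0.2179 0.1293] world [ 0.5065 -0.1279  0.1929]
turn deg [-0.17  0.2   2.21] /5: [-0.033  0.041  0.442]  shift/50 start axes [0.004 0.013 0.025]  end axes [0.005 0.012 0.025]
F tool [-1.  -2.1 -7.4] T [-0.24 -0.5   0.15] grip 0.014810103518855802 60.19321024417877
```

Emit:
arm_command(turn=[[0, 0, 0.6], [0, 0, 0.8], [0, 0, 0.8], [0, 0, 0.8], [0, 0, 0.8], [0, 0, 0.8], [0, 0, 0.8], [0, 0, 0.8], [0, 0, 0.8], [0, 0, 0.8], [0, 0, 0]], xyz=[[0, 0, 0], [0, 0, 0], [0, 0, 0], [0, 0, 0], [0, 0, 0], [0, 0, 0], [0, 0, 0], [0, 0, 0], [0, 0, 0], [0, 0, 0], [0, 0, 0]], claw=[5, 5, 5, 5, 5, 5, 5, 5, 5, 5, 5])

```text
time_s: 5.5
position: [0.5065, -0.1275, 0.1929]
tool_rot: [[-0.871, 0.263, -0.415], [0.265, 0.963, 0.053], [0.414, -0.064, -0.908]]
ft_force: [6.8, 1.4, 8.9]
grip_width: 0.0147
gripper_force: 60.8
```

```bash
python3 - <<'E'
from h import *
plan(toolR(298),toworld([.009,.2175,.128]))
s=env.observe();print("T tool",np.array(s["tool_rot"]).T@s["wrist_torque"])
E
```

```text
t 5.5 q [-23.7  32.4  66.6  -7.1 104.7 -98. ] pos bed [0.0086 0.2175 0.1292] world [ 0.5065 -0.1275  0.1929]
turn deg [ -0.04   0.24 -36.85] /5: [-0.008  0.049 -7.371]  shift/50 start axes [ 0.009 -0.002  0.024]  end axes [0.008 0.004 0.024]
F tool [ -1.9   2.5 -10.8] T [ 0.31 -0.59 -0.12] grip 0.01471828395915793 60.84626913070679
T tool [-0.47828605 -0.47777919 -0.04759463]
```

Emit:
arm_command(turn=[[0, 0, 0.8], [0, 0, 0.8], [0, 0, 0.8], [0, 0, 0.8], [0, 0, 0]], xyz=[[0, 0, 0], [0, 0, 0], [0, 0, 0], [0, 0, 0], [0, 0, 0]], claw=[5, 5, 5, 5, 5])

```text
time_s: 6.0
position: [0.5065, -0.1272, 0.193]
tool_rot: [[-0.765, 0.493, -0.415], [0.52, 0.852, 0.053], [0.38, -0.176, -0.908]]
ft_force: [4.4, 0.2, 2.0]
grip_width: 0.0148
gripper_force: 59.9
```

```bash
python3 - <<'E'
from h import *
plan(toolR(298),toworld([.009,.2175,.128]))
s=env.observe();print("T tool",np.array(s["tool_rot"]).T@s["wrist_torque"])
E
```

```text
t 6.0 q [-23.7  32.4  66.6  -7.  104.7 -82. ] pos bed [0.0086 0.2173 0.1293] world [ 0.5065 -0.1272  0.193 ]
turn deg [  0.     0.26 -52.87] /5: [ 1.0000e-03  5.2000e-02 -1.0574e+01]  shift/50 start axes [ 0.006 -0.008  0.026]  end axes [ 0.01  -0.     0.026]
F tool [-2.5  2.  -3.6] T [-0.05 -0.75 -0.38] grip 0.01475869796818351 59.925110936164856
T tool [-0.49534078 -0.59394744  0.32960217]
```

Emit:
arm_command(turn=[[0, 0, 0.8], [0, 0, 0.8], [0, 0, 0.8], [0, 0, 0.6], [0, 0, 0]], xyz=[[0, 0, 0], [0, 0, 0], [0, 0, 0], [0, 0, 0], [0, 0, 0]], claw=[5, 5, 5, 5, 5])

```text
time_s: 6.5
position: [0.5066, -0.1272, 0.193]
tool_rot: [[-0.611, 0.674, -0.415], [0.723, 0.689, 0.053], [0.321, -0.268, -0.908]]
ft_force: [6.2, 2.0, 6.0]
grip_width: 0.0145
gripper_force: 60.8
```

```bash
python3 - <<'E'
from h import *
plan(toolR(298),toworld([.009,.2175,.128]))
s=env.observe();print("T tool",np.array(s["tool_rot"]).T@s["wrist_torque"])
E
```

```text
t 6.5 q [-23.7  32.4  66.6  -7.  104.7 -67. ] pos bed [0.0085 0.2172 0.1293] world [ 0.5066 -0.1272  0.193 ]
turn deg [ 5.000e-02  2.700e-01 -6.786e+01] /5: [ 9.0000e-03  5.4000e-02 -1.3571e+01]  shift/50 start axes [ 0.004 -0.01   0.026]  end axes [ 0.011 -0.001  0.026]
F tool [-0.4  4.  -7.9] T [ 0.15 -0.5  -0.53] grip 0.014547108296184209 60.831592082977295
T tool [-0.62260714 -0.09782576  0.39380423]
```

Emit:
arm_command(turn=[[0, 0, 0.5], [0, 0, 0.5], [0, 0, 0]], xyz=[[0, 0, 0], [0, 0, 0], [0, 0, 0]], claw=[5, 5, 5])

```text
time_s: 6.8
position: [0.5066, -0.1272, 0.1929]
tool_rot: [[-0.551, 0.724, -0.415], [0.78, 0.624, 0.053], [0.297, -0.295, -0.908]]
ft_force: [7.1, 1.7, 5.8]
grip_width: 0.015
gripper_force: 60.4
```

```bash
python3 - <<'E'
from h import *
s=env.observe();print(s["q"],"T tool",np.array(s["tool_rot"]).T@s["wrist_torque"])
E
```

```text
[-23.68404185  32.42951281  66.57600305  -7.03825965 104.72153834
 -62.02584502] T tool [-0.67491332 -0.25171716  0.13106905]
```

Emit:
arm_command(turn=[[0, 0, 0.5], [0, 0, 0.5], [0, 0, 0]], xyz=[[0, 0, 0], [0, 0, 0], [0, 0, 0]], claw=[5, 5, 5])

```text
time_s: 7.1
position: [0.5066, -0.127, 0.193]
tool_rot: [[-0.488, 0.767, -0.415], [0.829, 0.556, 0.053], [0.272, -0.319, -0.908]]
ft_force: [4.6, 0.5, 7.2]
grip_width: 0.015
gripper_force: 79.5
```

```bash
python3 - <<'E'
from h import *
s=env.observe();print(s["q"],"T tool",np.array(s["tool_rot"]).T@s["wrist_torque"],np.array(s["tool_rot"]).T@s["ft_force"],s["grip_width"])
E
```

```text
[-23.66769249  32.42349074  66.57977874  -7.02723294 104.74502533
 -57.22525748] T tool [-0.34371658 -0.14464459 -1.99698821] [ 0.0895233   1.54369704 -8.39113719] 0.015004078057825505
```

The torque of −2 N·m at 80° means the knob has passed the click and is against its stop. Next I back off slightly, release, lift, turn back and move over the handle.

Emit:
arm_command(turn=[[0, 0, -0.2], [0, 0, 0], [0, 0, 0], [0, 0, 0], [0, 0, 0], [0, 0, 0], [0, 0, 0], [0, 0, 0], [0, 0, -0.9], [0, 0, -0.9], [0, 0, -0.9], [0, 0, -0.9]], xyz=[[0, 0, 0], [0, 0, 0], [0, 0, 0], [0, 0, 0], [0, 0, -0.3], [0, 0, -0.5], [0, 0, -0.5], [0, 0, -0.5], [0, 0, 0], [0, 0, 0], [0, 0, 0], [0, 0, 0]], claw=[5, 45, 45, 45, 50, 50, 50, 50, 50, 50, 50, 50])

```text
time_s: 8.3
position: [0.5431, -0.1323, 0.2735]
tool_rot: [[-0.71, 0.566, -0.419], [0.603, 0.796, 0.053], [0.364, -0.215, -0.906]]
ft_force: [-0.0, -0.1, 0.6]
grip_width: 0.0502
gripper_force: 0.0
```

Emit:
arm_command(turn=[[0, 0, -0.9], [0, 0, -0.9], [0, 0, -0.9], [0, 0, -0.9], [0, 0, -0.9], [0, 0, -0.9], [0, 0, -0.9], [0, 0, 0], [0, 0, 0], [0, 0, 0], [0, 0, 0], [0, 0, 0]], xyz=[[0, 0, 0], [0, 0, 0], [0, 0, 0], [0, 0, 0], [0, 0, 0], [0, 0, 0], [0, 0, 0], [0, 0.8, 0], [0, 0.8, 0], [0, 0.8, 0], [0, 0.8, 0], [0, 0, 0]], claw=[50, 50, 50, 50, 50, 50, 50, 50, 50, 50, 50, 50])

```text
time_s: 9.5
position: [0.5613, 0.0307, 0.2745]
tool_rot: [[-0.901, 0.109, -0.419], [0.096, 0.994, 0.052], [0.422, 0.006, -0.907]]
ft_force: [0.5, -0.1, 0.0]
grip_width: 0.0499
gripper_force: 0.0
```

```bash
python3 - <<'E'
from h import *
plan(toolR(270),toworld([.009,-.035,.14]))
n="wrist";C=cam(n); im,d=imaging.get_image(n); cv2.imwrite("pics/wrist2.png",im); np.savez("wrist2.npz",im=im,d=d,K=C[0],R=C[1],t=C[2])
E
```

```text
t 9.5 q [ -8.6  33.9  50.4  -0.8 120.6 -92.7] pos bed [0.0117 0.0537 0.2178] world [0.5613 0.0307 0.2745]
turn deg [-0.07  0.04  1.  ] /5: [-0.013  0.008  0.199]  shift/50 start axes [-0.084  1.775  1.553]  end axes [-0.054  1.774  1.555]
F tool [-0.4 -0.  -0.2] T [-0.   -0.19 -0.02] grip 0.049919645017110714 0.0
```

View pics/wrist2.png

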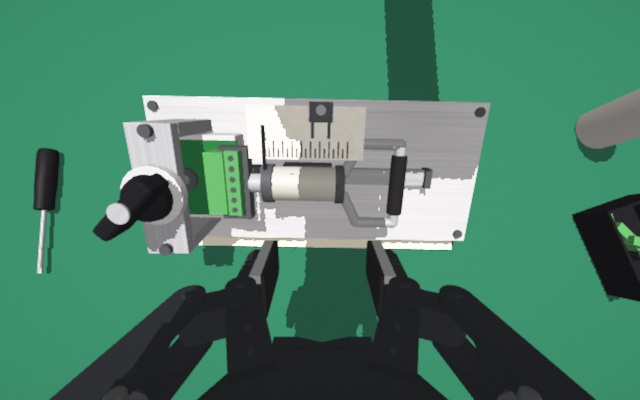

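The knob wing now lies diagonally at (140,200), so it has stayed clicked over. The handle bar is at (397,183), the pointer at (264,145), and the clip fingers are at u≈312 and 329 around v≈130, with the clip body at (320,110).

```bash
cat >> h.py <<'E'
def onplane(C,u,v,h):  # pixel -> bed coords at bed height h
    o,r=ray(C,u,v); ob=tobed(o); rb=Rb.T@r; return ob+rb*(h-ob[2])/rb[2]
E
python3 - <<'E'
from h import *
im,d,C=ld("wrist2"); P=tobed(cloud("",d,C)); v=im.max(2)
k=np.zeros(v.shape,bool); k[148:220,385:412]=1; k&=(v<60)&(P[...,2]>.04)
T=P[k]; print("bar",k.sum(),T.mean(0),np.percentile(T,[2,98],axis=0))
c,s,a=cv2.minAreaRect(np.argwhere(k)[:,::-1].astype(np.float32)); print(c,s,a,onplane(C,*c,.05))
for r in range(122,142,3): print(r,v[r,255:345:1].tolist() if r in(128,134) else "", [ (int(u),P[r,u].round(4).tolist()) for u in (264,312,329)])
E
```

```text
bar 828 [ 0.0109021  -0.03017585  0.05919131] [[-0.02325013 -0.03898176  0.05315668]
 [ 0.0422115  -0.02387249  0.06005219]]
(395.92071533203125, 185.21340942382812) (14.687394142150879, 58.30784606933594) 6.340191841125488 [ 0.00806225 -0.03272664  0.05      ]
122  [(264, [0.0769, 0.1158, 0.0598]), (312, [0.0784, 0.0648, 0.0713]), (329, [0.0786, 0.0476, 0.0693])]
125  [(264, [0.0739, 0.1158, 0.0605]), (312, [0.0753, 0.0649, 0.0698]), (329, [0.0757, 0.0475, 0.0705])]
128 [254, 254, 254, 254, 254, 241, 133, 45, 38, 230, 254, 254, 254, 254, 254, 254, 254, 254, 254, 254, 254, 254, 254, 254, 254, 254, 254, 250, 242, 224, 190, 190, 190, 189, 189, 190, 190, 190, 189, 189, 188, 188, 188, 188, 189, 189, 189, 190, 190, 190, 191, 192, 191, 191, 192, 162, 102, 68, 103, 164, 190, 190, 190, 190, 190, 191, 192, 192, 192, 192, 190, 190, 142, 68, 69, 148, 192, 191, 191, 190, 190, 190, 190, 190, 190, 190, 189, 190, 190, 189] [(264, [0.0708, 0.1161, 0.0598]), (312, [0.0724, 0.0649, 0.0698]), (329, [0.0727, 0.0474, 0.0696])]
131  [(264, [0.0677, 0.1163, 0.0597]), (312, [0.0693, 0.0649, 0.0691]), (329, [0.0697, 0.0474, 0.07])]
134 [254, 254, 254, 254, 254, 250, 182, 44, 39, 110, 237, 253, 253, 253, 253, 253, 253, 254, 254, 254, 254, 253, 254, 254, 254, 254, 254, 254, 254, 254, 243, 190, 189, 188, 189, 189, 188, 189, 187, 188, 188, 188, 189, 189, 190, 190, 190, 191, 190, 190, 191, 190, 191, 192, 192, 162, 100, 69, 101, 164, 192, 192, 190, 190, 190, 190, 190, 190, 190, 189, 190, 189, 141, 68, 76, 148, 187, 188, 189, 189, 188, 188, 188, 188, 188, 189, 188, 190, 189, 190] [(264, [0.0647, 0.1161, 0.0613]), (312, [0.0665, 0.0648, 0.0708]), (329, [0.0668, 0.0473, 0.0707])]
137  [(264, [0.0615, 0.1164, 0.0603]), (312, [0.0635, 0.0647, 0.0713]), (329, [0.0637, 0.0472, 0.0701])]
140  [(264, [0.0914, 0.0544, 0.3608]), (312, [0.0592, 0.0651, 0.0601]), (329, [0.0596, 0.0469, 0.0604])]
```

Emit:
arm_command(turn=[[0, 0, 0.2], [0, 0, 0], [0, 0, 0], [0, 0, 0], [0, 0, 0], [0, 0, 0], [0, 0, 0], [0, 0, 0], [0, 0, 0], [0, 0, 0]], xyz=[[-0.054, 0.72, 0], [0, 1, 0], [0, 0, 0.7], [0, 0, 0.7], [0, 0, 0.7], [0, 0, 0.7], [0, 0, 0.4], [0, 0, 0.3], [0, 0, 0.2], [0, 0, 0]], claw=[50, 50, 50, 50, 50, 50, 50, 50, 50, 50], squeeze=50)

```text
time_s: 10.55
position: [0.4966, 0.1209, 0.1051]
tool_rot: [[-0.898, 0.131, -0.42], [0.119, 0.991, 0.053], [0.423, -0.002, -0.906]]
ft_force: [-0.1, 0.1, -0.6]
grip_width: 0.05
gripper_force: 0.0
```

Emit:
arm_command(turn=[[0, 0, 0], [0, 0, 0], [0, 0, 0], [0, 0, 0], [0, 0, 0], [0, 0, 0]], xyz=[[0, 0, 0], [0, 0, 0], [0, 0, 0], [0, 0, 0], [0, 0, 0], [0, 0, 0]], claw=[8, 8, 8, 8, 8, 8])

```text
time_s: 11.15
position: [0.4987, 0.1251, 0.1069]
tool_rot: [[-0.901, 0.13, -0.413], [0.115, 0.992, 0.06], [0.417, 0.006, -0.909]]
ft_force: [4.6, 19.9, 2.2]
grip_width: 0.016
gripper_force: 48.8
```

```bash
cat >> h.py <<'E'
def shot(tag):
    n="wrist";C=cam(n); im,d=imaging.get_image(n); cv2.imwrite(f"pics/{tag}.png",im); np.savez(f"{tag}.npz",im=im,d=d,K=C[0],R=C[1],t=C[2])
E
python3 - <<'E'
from h import *
plan(toolR(270),toworld([.009,-.0325,.031])); shot("wrist3")
E
```

```text
t 11.15 q [ -0.7  35.9  75.6   3.1  93.  -83.9] pos bed [ 0.0079 -0.0321  0.0346] world [0.4987 0.1251 0.1069]
turn deg [ 0.43  0.32 -0.08] /5: [ 0.087  0.065 -0.015]  shift/50 start axes [0.022 0.007 0.072]  end axes [0.021 0.008 0.072]
F tool [-0.9 20.4 -2.7] T [ 2.92 -0.75 -1.42] grip 0.015982900228865848 48.81142616271973
```

View pics/wrist3.png

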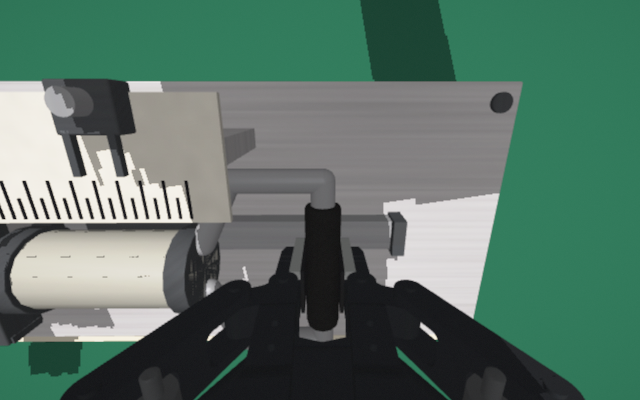

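The gripper holds the bar at (322,265), and the gauge is at home against its stop. The clip fingers are visible at u≈75 and 118. The pointer is just outside the left edge of this view.

Emit:
arm_command(turn=[[0, 0, 0], [0, 0, 0], [0, 0, 0], [0, 0, 0], [0, 0, 0], [0, 0, 0], [0, 0, 0], [0, 0, 0], [0, 0, 0], [0, 0, 0], [0, 0, 0], [0, 0, 0]], xyz=[[0, 0.08, 0], [0, 0.08, 0], [0, 0.08, 0], [0, 0.08, 0], [0, 0.08, 0], [0, 0.08, 0], [0, 0.08, 0], [0, 0.08, 0], [0, 0.08, 0], [0, 0.05, 0], [0, 0.03, 0], [0, 0, 0]], claw=[8, 8, 8, 8, 8, 8, 8, 8, 8, 8, 8, 8])

```text
time_s: 12.4
position: [0.5031, 0.1599, 0.1068]
tool_rot: [[-0.9, 0.13, -0.416], [0.119, 0.992, 0.051], [0.419, -0.004, -0.908]]
ft_force: [1.1, -6.9, 6.7]
grip_width: 0.0162
gripper_force: 49.6
```

```bash
python3 - <<'E'
from h import *
plan(toolR(270),toworld([.009,-.0934,.031]))
im,d,C=ld("wrist2"); P=tobed(cloud("",d,C))
print([P[r,262:264].round(4).tolist() for r in (126,130,134)])
im,d,C=ld("wrist3"); P=tobed(cloud("",d,C)); v=im.max(2)
for r in (150,160,168):
    k=[u for u in range(55,135) if v[r,u]<75]; print(r,k,P[r,k][:,[1,2]].round(4).tolist()[::4])
E
```

```text
t 12.4 q [  2.7  37.   73.3   4.1  94.2 -80.3] pos bed [ 0.0079 -0.0672  0.0346] world [0.5031 0.1599 0.1068]
turn deg [-0.11  0.2  -0.33] /5: [-0.022  0.039 -0.066]  shift/50 start axes [0.026 0.524 0.07 ]  end axes [0.022 0.524 0.071]
F tool [ 1.  -6.7 -6.9] T [-0.92  0.18  0.54] grip 0.01615783440207061 49.55966234207153
[[[0.0733, 0.1166, 0.0672], [0.0731, 0.1161, 0.0645]], [[0.0691, 0.1171, 0.0654], [0.0691, 0.1163, 0.0645]], [[0.0651, 0.1172, 0.0658], [0.065, 0.1164, 0.0647]]]
150 [73, 74, 75, 76, 77, 78, 116, 117, 118, 119, 120, 121, 122] [[0.0629, 0.0705], [0.0635, 0.068], [0.0471, 0.0686], [0.0455, 0.0688]]
160 [76, 77, 78, 79, 80, 81, 120, 121, 122, 123, 124] [[0.0641, 0.0691], [0.0641, 0.0673], [0.0467, 0.0683]]
168 [78, 79, 80, 81, 82, 83, 122, 123, 124, 125, 126] [[0.0635, 0.0699], [0.0635, 0.0681], [0.0467, 0.0682]]
```

Emit:
arm_command(turn=[[0, 0, 0], [0, 0, 0], [0, 0, 0], [0, 0, 0], [0, 0, 0], [0, 0, 0], [0, 0, 0], [0, 0, 0]], xyz=[[0, 0.07, 0], [0, 0.07, 0], [0, 0.07, 0], [0, 0.07, 0], [0, 0.05, 0], [0, 0.03, 0], [0, 0.02, 0], [0, 0, 0]], claw=[8, 8, 8, 8, 8, 8, 8, 8])

```text
time_s: 13.2
position: [0.5054, 0.1782, 0.1068]
tool_rot: [[-0.9, 0.13, -0.417], [0.12, 0.992, 0.05], [0.42, -0.005, -0.908]]
ft_force: [-1.1, -10.5, 7.9]
grip_width: 0.016
gripper_force: 49.7
```

```bash
python3 - <<'E'
from h import *
plan(toolR(270),toworld([.009,-.0929,.031])); shot("wrist4")
for n in ("side","scene"):
    C=cam(n); im,d=imaging.get_image(n); np.savez(n+"4.npz",im=im,d=d,K=C[0],R=C[1],t=C[2])
    u,v=proj(C,toworld([.07,.056,.068])); print(n,u,v); u,v=int(u),int(v)
    w=cv2.resize(im[v-15:v+15,u-20:u+20],(400,300),interpolation=cv2.INTER_CUBIC)
    if n=="side": A=w
cv2.imwrite("pics/c4.png",np.vstack([np.hstack([A,w])]))
E
```

```text
t 13.2 q [  4.4  37.6  72.    4.7  94.8 -78.7] pos bed [ 0.0079 -0.0856  0.0346] world [0.5054 0.1782 0.1068]
turn deg [-0.17  0.17 -0.36] /5: [-0.033  0.034 -0.072]  shift/50 start axes [0.024 0.145 0.071]  end axes [0.023 0.145 0.071]
F tool [  3.1 -10.6  -7.3] T [-1.33  0.27  0.75] grip 0.016002006877049165 49.65581238269806
side 296.8597366366446 168.38665535941496
scene 326.6568451646491 183.2712913766221
```

View pics/c4.png

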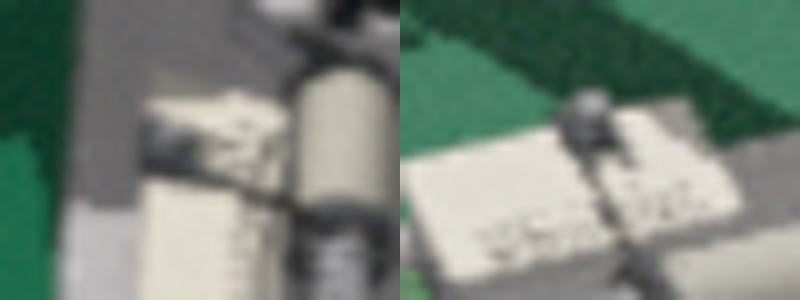

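View pics/wrist4.png

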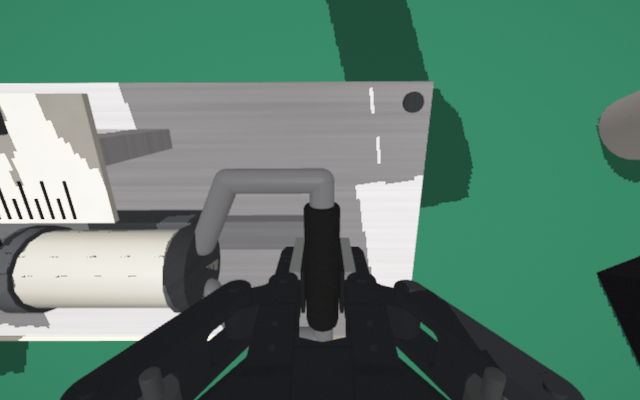

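The side and scene crops show the pointer lying under the knob-side finger, so it is still about 7 mm short of the window's middle. This agrees with the measured draw of 53.5 mm.

Emit:
arm_command(turn=[[0, 0, 0], [0, 0, 0], [0, 0, 0], [0, 0, 0], [0, 0, 0]], xyz=[[0, 0.05, 0], [0, 0.05, 0], [0, 0.03, 0], [0, 0.02, 0], [0, 0, 0]], claw=[8, 8, 8, 8, 8])

```text
time_s: 13.85
position: [0.5063, 0.1854, 0.1068]
tool_rot: [[-0.899, 0.13, -0.417], [0.12, 0.992, 0.049], [0.42, -0.006, -0.907]]
ft_force: [-0.3, -11.3, 7.6]
grip_width: 0.0163
gripper_force: 49.7
```

```bash
python3 - <<'E'
from h import *
plan(toolR(270),toworld([.009,-.0929,.031]))
L=[]
for n in ("side","scene"):
    C=cam(n); im,d=imaging.get_image(n)
    u,v=proj(C,toworld([.07,.056,.068])); u,v=int(u),int(v)
    L.append(cv2.resize(im[v-15:v+15,u-20:u+20],(400,300),interpolation=cv2.INTER_CUBIC))
cv2.imwrite("pics/c5.png",np.hstack(L))
E
```

```text
t 13.85 q [  5.1  37.9  71.5   5.   95.  -78. ] pos bed [ 0.0079 -0.0929  0.0346] world [0.5063 0.1854 0.1068]
turn deg [-0.18  0.16 -0.37] /5: [-0.037  0.032 -0.075]  shift/50 start axes [ 0.023 -0.001  0.071]  end axes [ 0.023 -0.001  0.071]
F tool [  2.1 -11.3  -7.4] T [-1.52  0.32  0.83] grip 0.01632370743825612 49.707984924316406
```

View pics/c5.png

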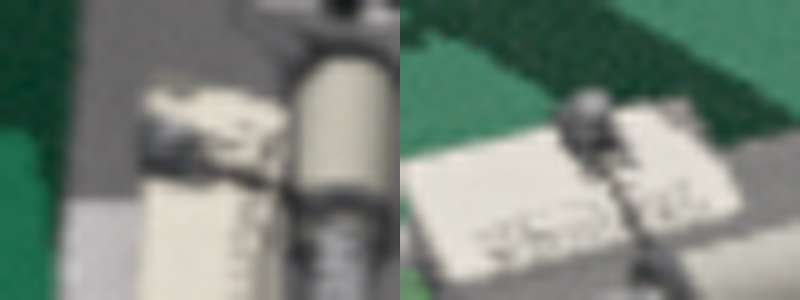

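The pointer now runs up between the two fingers, from about (640,240) to (605,150) in the scene half. The draw is 60.8 mm. I hold here for about 2.4 s and then ease back.

Emit:
arm_command(turn=[[0, 0, 0], [0, 0, 0], [0, 0, 0], [0, 0, 0], [0, 0, 0], [0, 0, 0], [0, 0, 0], [0, 0, 0], [0, 0, 0], [0, 0, 0], [0, 0, 0], [0, 0, 0]], xyz=[[0, 0, 0], [0, 0, 0], [0, 0, 0], [0, 0, 0], [0, 0, 0], [0, 0, 0], [0, 0, 0], [0, 0, 0], [0, 0, 0], [0, 0, 0], [0, 0, 0], [0, 0, 0]], claw=[8, 8, 8, 8, 8, 8, 8, 8, 8, 8, 8, 8])

```text
time_s: 15.15
position: [0.5063, 0.1853, 0.1068]
tool_rot: [[-0.899, 0.13, -0.417], [0.12, 0.992, 0.049], [0.42, -0.006, -0.907]]
ft_force: [0.4, -11.6, 7.6]
grip_width: 0.0163
gripper_force: 49.7
```

Emit:
arm_command(turn=[[0, 0, 0], [0, 0, 0], [0, 0, 0], [0, 0, 0], [0, 0, 0], [0, 0, 0], [0, 0, 0], [0, 0, 0], [0, 0, 0], [0, 0, 0], [0, 0, 0], [0, 0, 0]], xyz=[[0, 0, 0], [0, 0, 0], [0, 0, 0], [0, 0, 0], [0, 0, 0], [0, 0, 0], [0, 0, 0], [0, 0, 0], [0, 0, 0], [0, 0, 0], [0, 0, 0], [0, 0, 0]], claw=[8, 8, 8, 8, 8, 8, 8, 8, 8, 8, 8, 8])

```text
time_s: 16.35
position: [0.5063, 0.1853, 0.1068]
tool_rot: [[-0.899, 0.13, -0.417], [0.12, 0.992, 0.049], [0.42, -0.006, -0.907]]
ft_force: [-0.8, -11.7, 7.3]
grip_width: 0.0161
gripper_force: 49.7
```

Emit:
arm_command(turn=[[0, 0, 0], [0, 0, 0], [0, 0, 0], [0, 0, 0], [0, 0, 0], [0, 0, 0], [0, 0, 0], [0, 0, 0], [0, 0, 0], [0, 0, 0], [0, 0, 0], [0, 0, 0]], xyz=[[0, -0.03, 0], [0, -0.06, 0], [0, -0.06, 0], [0, -0.06, 0], [0, -0.06, 0], [0, -0.06, 0], [0, -0.06, 0], [0, -0.06, 0], [0, -0.06, 0], [0, -0.06, 0], [0, -0.06, 0], [0, -0.06, 0]], claw=[8, 8, 8, 8, 8, 8, 8, 8, 8, 8, 8, 8])

```text
time_s: 17.55
position: [0.502, 0.1519, 0.1068]
tool_rot: [[-0.9, 0.13, -0.416], [0.119, 0.992, 0.051], [0.419, -0.004, -0.908]]
ft_force: [0.4, -5.5, 7.2]
grip_width: 0.0167
gripper_force: 49.6
```

Emit:
arm_command(turn=[[0, 0, 0], [0, 0, 0], [0, 0, 0], [0, 0, 0], [0, 0, 0], [0, 0, 0], [0, 0, 0], [0, 0, 0], [0, 0, 0], [0, 0, 0], [0, 0, 0], [0, 0, 0]], xyz=[[0, -0.06, 0], [0, -0.06, 0], [0, -0.06, 0], [0, -0.06, 0], [0, -0.06, 0], [0, -0.05, 0], [0, -0.05, 0], [0, -0.05, 0], [0, -0.04, 0], [0, -0.03, 0], [0, -0.03, 0], [0, 0, 0]], claw=[8, 8, 8, 8, 8, 8, 8, 8, 8, 8, 8, 8])

```text
time_s: 18.75
position: [0.4987, 0.1255, 0.1069]
tool_rot: [[-0.9, 0.13, -0.416], [0.119, 0.992, 0.053], [0.419, -0.002, -0.908]]
ft_force: [1.8, -2.6, 5.6]
grip_width: 0.0165
gripper_force: 49.6
```

```bash
python3 - <<'E'
from h import *
plan(toolR(270),toworld([.009,-.0321,.031]))
E
```

```text
t 18.75 q [ -0.5  36.   75.4   2.8  93.2 -83.5] pos bed [ 0.008  -0.0325  0.0346] world [0.4987 0.1255 0.1069]
turn deg [ 0.01  0.23 -0.3 ] /5: [ 0.001  0.046 -0.06 ]  shift/50 start axes [ 0.021 -0.007  0.071]  end axes [ 0.021 -0.007  0.071]
F tool [ 0.4 -2.3 -6. ] T [-0.17 -0.04  0.13] grip 0.016504061048522173 49.58140969276428
```

Emit:
arm_command(turn=[[0, 0, 0], [0, 0, 0], [0, 0, 0], [0, 0, 0], [0, 0, 0], [0, 0, 0], [0, 0, 0], [0, 0, 0]], xyz=[[0, -0.02, 0], [0, -0.01, 0], [0, 0, 0], [0, 0, 0], [0, 0, 0], [0, 0, 0], [0, 0, 0], [0, 0, 0]], claw=[8, 8, 8, 50, 50, 50, 50, 50])

```text
time_s: 19.55
position: [0.4975, 0.1244, 0.1057]
tool_rot: [[-0.899, 0.13, -0.418], [0.118, 0.992, 0.053], [0.422, -0.002, -0.907]]
ft_force: [0.6, -0.1, 0.3]
grip_width: 0.0502
gripper_force: 0.0
```

Emit:
arm_command(turn=[[0, 0, 0], [0, 0, 0], [0, 0, 0], [0, 0, 0], [0, 0, 0], [0, 0, 0], [0, 0, 0], [0, 0, 0]], xyz=[[0, 0, -0.2], [0, 0, -0.5], [0, 0, -0.7], [0, 0, -0.7], [0, 0, -0.7], [0, 0, -0.7], [0, -1, 0], [0, 0, 0]], claw=[50, 50, 50, 50, 50, 50, 50, 50])

```text
time_s: 20.35
position: [0.5646, 0.0618, 0.2658]
tool_rot: [[-0.899, 0.134, -0.416], [0.123, 0.991, 0.053], [0.419, -0.003, -0.908]]
ft_force: [-0.8, 0.4, -0.9]
grip_width: 0.05
gripper_force: 0.0
```

```bash
python3 - <<'E'
from h import *
plan(toolR(270),toworld([.0117,.0537,.2178])); shot("wrist6")
E
```

```text
t 20.35 q [ -6.   34.6  50.5   0.7 119.7 -88. ] pos bed [0.0086 0.0224 0.2096] world [0.5646 0.0618 0.2658]
turn deg [ 0.05  0.2  -0.53] /5: [ 0.01   0.04  -0.105]  shift/50 start axes [ 0.056 -0.626 -0.164]  end axes [ 0.063 -0.625 -0.163]
F tool [0.3 0.3 1.2] T [-0.06 -0.19 -0.01] grip 0.049977852712973704 0.0
```

View pics/wrist6.png

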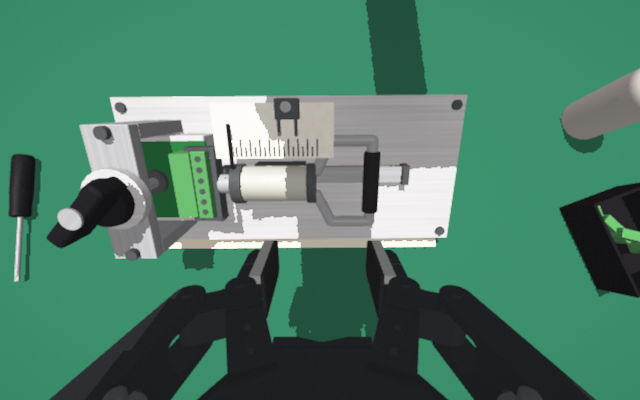

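The gauge is home, with the pointer at (229,145) and the bar at (371,180). The clip at (287,108) has not moved, and the knob at (85,210) is still turned over. The robot is clear of everything, so I hand in.

```bash
python3 -c "
from rig import env
print(env.close_job())"
```

```text
the job is handed in; nothing more can be done
None
```

The pull test is done and handed in at about 20 s: the knob is clicked over at its stop, the gauge was held about 2.5 s at 60.8 mm with the pointer between the clip fingers and eased back home, and the clip was not shifted.

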